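# Raise the training camera to its second stop and hold it

## Robot

A 6-joint arm with a two-finger parallel gripper is mounted at the origin on a cart in front of the work surface, level with it; the furniture and walls round the work are solid. World frame = base frame: x ahead of the robot, y to its left, z up, the work surface at z = 0. Lengths are in m, angles in rad, forces in N, time in s.
With the tool pointing down it reaches from about 0.225 to 0.875 m from the base axis. Payload 3.4 kg.
Tool frame: the origin (TCP) lies on the centre line of the jaws, within the pads' length; the fingertips stand 17 mm ahead of it and the grasp point (between the pads) lies 2 mm behind it (nose_length is the distance from the TCP to the fingertips, in m); z points along the fingers, y is the line along which they close (so a half turn about z gives the same grasp; the last joint's range is limited). The gripper opens to 85 mm and grips with 20 to 120 N. Pads are 22 mm wide; open, the fingers measure 114 mm over their backs; the gripper's body (76 mm by 85 mm) begins 54 mm behind the grasp point. The pads swing forward as they close: fully open they stand 13 mm farther back than shut.
Start: joints at [-1.438, 0.276, 1.505, -0, 1.361, -0.121], TCP at [0.144, -0.557, 0.248] pointing down, gripper open.
Joint ranges: [-2.89, 2.89], [-0.75, 2.08], [0.22, 2.7], [-1.18, 4.32], [0.11, 2.71], [-2.7, 2.7]. Speed limits (rad/s): [2.57, 2.57, 3.14, 3.14, 3.14, 3.14].

## Interface

Orientations are given as a unit quaternion [w, x, y, z].
In Python, from rig import get_state, get_image, sign_off, find_in, place_of, nose_length gives the robot as it stands.
- The arm moves only by the tool apply_moves, never from a script. Its argument "deltas" is one flat list of numbers, 5 for each row, row after row: the finger opening in mm, from 0 to 85.4, then the shift along the tool's x, y, z in mm, then the turn about the tool's z in degrees. A call has 1 to 12 rows; each row is the pose to reach, as a shift and turn from the pose commanded when the call began, along the tool's axes at that moment; what a row does not reach only later rows make up. A row lasts 1/12 s, in which the tool goes at most 41.7 mm and 7.16 degrees, less where a joint would pass 70% of its speed; a pose out of reach is approached as far as the arm can. A call with a gripper value outside its range is refused whole. The fingers move at their own pace and stop on an object; "squeeze" is the grip in N (left out, the last holds). Time passes only in rows, so rows that repeat a pose let the fingers close. It gives the time, the measured TCP pose, the force, the opening and the grip force at its end, in the units of the state.
- get_state(): the state, without advancing time (a new reading comes with each control period).
- get_image(name): name is "scene" or "top"; returns a dict with "frame" (420x560x3 uint8, red, green, blue), "K" (3x3 intrinsics, pixels), "position" and "orientation" of the camera in the world. Camera axes: x right, y down, z forward; pixel columns grow to the right and rows downward; lengths in m; the calibration is good to about 2 mm. A picture is of the moment at which its call begins. There is no depth.
- sign_off(): hands the job in; it is judged then, once.
Trained networks look in a picture, given as the dict that the camera call returned (one of the last four; its "shot" number tells which), for a name from the list of things; names that differ only in an ending like _2 or _b are one class to them, and where a whole thing is asked for, a point or a joint stands for the part that bears it (a point fixed in the world has none). Each returns a list of dicts, best first, with "score" (0 to 1); they miss things now and then, are a little off and sometimes report something else, mostly with a low value. They report only what shows in the picture. A call takes as long as a camera call.
- find_in(query, picture): "point" ([column, row] in pixels, amid what is visible of it).
- place_of(query, picture): "point" ([column, row] in pixels: a listed point, or the origin of a listed thing).
The state is a dict: "clock": time; "qpos": joint angles; "qd": joint speeds; "effort": joint torques, N m; "position": TCP position; "ee_rot": TCP orientation; "contact_force": force on the tool from outside, world axes, zero at the start; "moment": the same for the moment, N m; "width": finger opening in m; "gripper_force": force on a finger pad.
Only numpy, scipy, OpenCV 4.12 (cv2) and the standard library are available. Lean on these libraries where they do the work, as an engineer would, in place of code of your own. Each camera call takes 0.05 s, during which the arm holds its last target. There are 200 camera calls.

## Task

Raise the training camera for filming: squeeze the orange release button on the side of the grip, pull the mast straight up past the first stop to its second stop, and keep holding it fully extended there. The second stop has no catch, so finish while still holding the grip, without letting go. The stand must stay where it is with its foot flat on the counter, and the things around it must be left alone.

Things in the scene. Friction and masses are not known exactly. Their poses are not given: they have to be found in the camera images.
- stand: camera stand standing loose on the counter, 2.8 kg, so it lifts off if the mast is pulled while locked, or too far: round dark steel foot 140 mm across and 19 mm high, upright aluminium tube 27 mm thick whose black collar ends 120 mm above the counter. Origin: centre of the foot's underside; x points where the camera looks, y to the side that bears the orange button, z up
- grip (a point): centre of the grey grip block on top of the mast, on the stand's axis, 147 mm above the counter at the start; same axes as the stand. The block is 28 mm (x) by 36 mm (y) by 50 mm (z) with its top 25 mm above this point. A black camera (62 mm wide along y, 42 mm high, centred at this height) is fixed to its +x side and reaches from 35 to 76 mm ahead of this point along x; nothing is on its other three sides except the button. Mast with camera 0.3 kg
- button_face (a point): centre of the face of the orange release button (20 mm wide, 28 mm high), which stands 7 mm out of the +y face of the grip block, at the grip's middle height; it is pressed along -y. Across the block and the button it is 43 mm wide, 38 mm with the button fully in
- release (a joint): how far the orange button is pressed, m: 0 out, 0.005 fully in (leaving it 2 mm proud). A spring pushes it out: 2 N to start, 5 N fully in. Above about 0.0035 the catch is free; when it is let out the catch locks the mast at the bottom and at the first stop. Squeezing the grip block between two fingers along y presses it
- mast (a joint): how far the mast is pulled up out of the tube, m: 0 pushed in (locked at the start), 0.040 first stop (a catch, passed freely while the button is in; a white ring on the steel rod then shows just above the collar), 0.080 second stop (end of travel, no catch; an orange ring on the rod then shows just above the collar). It slides with about 1 N of friction, and sinks back under its weight (to the catch below) if let go at the second stop or between the stops
- cup_r1_mid (a point): white porcelain cup, 80 mm wide, 105 mm with its handle, 58 mm high, standing to the right of the camera stand; the point is half-way up it
- sugar_shaker_mid (a point): white sugar shaker with a red cap, 58 mm across, 125 mm high, standing to the left of the camera stand; the point is half-way up it
- sugar_jar_mid (a point): glass sugar jar with a dark red lid, 94 mm across, 150 mm high; the point is half-way up it
- pitcher_small_mid (a point): small steel milk pitcher, 72 x 120 x 85 mm high; the point is half-way up it
- cup_l1_mid (a point): white porcelain cup at the left, 80 mm wide, 105 mm with its handle, 58 mm high; the point is half-way up it

How it is judged:
On the way, in this order (a step that is already met when the one before it is completed fails the run):
1. the button is squeezed in while the mast is still down (value of joint release above 0.0035 m and value of joint mast below 0.015 m and contact force between the fingers and stand above 2 N), for 0.1 s.
2. the mast is pulled up past the first stop, in the fingers (value of joint mast above 0.048 m and contact force between the fingers and stand above 2 N), for 0.05 s.
3. the mast is held at the second stop (value of joint mast above 0.075 m and contact force between the fingers and stand above 2 N), for 0.5 s.
At the end, for the whole second after the job is handed in: The mast is held by the fingers (over 2 N of contact) and at rest within 5 mm of its second stop (0.075 to 0.080 m); the stand's foot is flat on the counter (under 4 mm up, under 0.06 rad of tilt) within 30 mm of where it stood; each bystander is within 20 mm of where it was (all of step 3 and velocity of joint mast between -0.01 and 0.01 m/s and height (world z) of stand below 0.004 m and angle between stand's own z axis and vertical below 0.06 rad and distance of stand from where it was at the start of the episode below 0.03 m and distance of each of cup_r1_mid, sugar_shaker_mid, sugar_jar_mid, pitcher_small_mid, cup_l1_mid from where it was at the start of the episode below 0.02 m); the arm keeps its last pose, push and grip.
It fails at once if the stand is lifted off the counter by more than 12 mm (height (world z) of stand above 0.012 m).
It fails at once if the stand is tipped by more than 0.2 rad (angle between stand's own z axis and vertical above 0.2 rad).
It fails at once if a bystander is pushed by more than 30 mm (distance of any of cup_r1_mid, sugar_shaker_mid, sugar_jar_mid, pitcher_small_mid, cup_l1_mid from where it was at the start of the episode above 0.03 m).
It also fails if it takes over 32 s, if anything falls off the work surface, if the arm or the gripper's body presses on something with over 40 N, if the wrist force passes 120 N, or if a joint passes its speed limit or range.

## Working session

There is one attempt and no reset: what is moved stays moved. The work goes in short steps, Python scripts to look and compute and a tool call to move; the robot and the scene stay as the last step left them, time stands still between calls to the robot, and variables do not carry over. Pictures are saved under pics/ and viewed, at most 10 in all, crops included, and the job is handed in when it is done.

Besides the shell and the picture viewer there is one more tool, called after "Request:" by a JSON object that holds its "op" and its "data". apply_moves: Moves the arm, as the interface text tells. Its arguments: {"type":"object","properties":{"deltas":{"type":"array"},"squeeze":{"type":"number"}},"required":["deltas"]}

```bash
mkdir -p pics; cat > h.py <<'E'
import numpy as np, cv2
from scipy.spatial.transform import Rotation as R
from rig import *
def rot(q): return R.from_quat([q[1],q[2],q[3],q[0]]).as_matrix()
def ray(im,p):
    d=rot(im["orientation"])@np.linalg.solve(im["K"],[p[0],p[1],1.]); return np.array(im["position"]),d/np.linalg.norm(d)
def atz(im,p,z):
    o,d=ray(im,p); return o+d*(z-o[2])/d[2]
def tri(rs):
    A=0;b=0
    for o,d in rs:
        P=np.eye(3)-np.outer(d,d);A=A+P;b=b+P@o
    return np.linalg.solve(A,b)
def proj(im,X):
    c=im["K"]@(rot(im["orientation"]).T@(np.array(X)-im["position"])); return c[:2]/c[2]
E
python3 - <<'E'
from h import *
s=get_state();print(s["position"],s["ee_rot"],s["width"],nose_length)
I={n:get_image(n) for n in("scene","top")}
for n in I: cv2.imwrite(f"pics/{n}0.png",I[n]["frame"][:,:,::-1]);print(n,I[n]["position"])
Z=dict(stand=0,grip=.147,button_face=.147,cup_r1_mid=.029,sugar_shaker_mid=.0625,sugar_jar_mid=.075,pitcher_small_mid=.0425,cup_l1_mid=.029)
for q,z in Z.items():
    rs=[]
    for n in I:
        r=place_of(q,I[n])
        for k in r[:2]: print(q,n,np.round(k["point"],1),round(k["score"],2),np.round(atz(I[n],k["point"],z),3))
        if r: rs.append(ray(I[n],r[0]["point"]))
    if len(rs)==2: print("   tri",np.round(tri(rs),4))
E
```

```text
[ 0.14429553 -0.5560821   0.24744307] [-9.12889552e-04  9.91957335e-01  1.26569397e-01 -1.37909944e-05] 0.08598380393031765 0.017
scene [-0.25013174  1.20881424  0.74370107]
top [0.28422116 0.14603592 1.55083717]
stand scene [327.6 216.1] 0.78 [ 0.523 -0.073  0.   ]
stand top [334.1 216.5] 0.94 [ 0.517 -0.072  0.   ]
   tri [ 0.5184 -0.0703  0.0022]
grip scene [331.3 181.4] 0.97 [ 0.498 -0.048  0.147]
grip top [338.5 210.9] 0.69 [ 0.515 -0.067  0.147]
   tri [ 0.5145 -0.0704  0.136 ]
button_face scene [328.6 181.6] 0.38 [ 0.505 -0.041  0.147]
button_face top [334.8 211. ] 0.51 [ 0.515 -0.054  0.147]
   tri [ 0.5148 -0.0557  0.1399]
cup_r1_mid scene [355.4 193.1] 0.84 [ 0.511 -0.251  0.029]
cup_r1_mid top [387.2 216.3] 0.62 [ 0.511 -0.275  0.029]
   tri [ 0.5178 -0.2749  0.0185]
sugar_shaker_mid scene [247.8 242.5] 0.56 [0.553 0.319 0.062]
sugar_shaker_mid top [228.1 211.5] 0.56 [0.531 0.34  0.062]
   tri [0.5304 0.3402 0.0791]
sugar_jar_mid scene [188.5 252.6] 0.72 [0.634 0.476 0.075]
sugar_jar_mid top [186.8 182.4] 0.65 [0.643 0.498 0.075]
sugar_jar_mid top [387.  209.4] 0.39 [ 0.531 -0.262  0.075]
   tri [0.6322 0.4889 0.0848]
pitcher_small_mid scene [184.1 309.5] 0.74 [0.488 0.628 0.042]
pitcher_small_mid top [154.2 224.2] 0.96 [0.487 0.626 0.042]
   tri [0.4882 0.6267 0.0414]
cup_l1_mid scene [229.5 292. ] 0.72 [0.463 0.498 0.029]
cup_l1_mid scene [329.2 219. ] 0.34 [ 0.476 -0.008  0.029]
cup_l1_mid top [188.4 229.7] 0.67 [0.466 0.497 0.029]
   tri [0.4655 0.4968 0.0275]
```

```bash
python3 - <<'E'
import cv2
a=cv2.imread("pics/top0.png")[150:270,270:420]; b=cv2.imread("pics/scene0.png")[140:260,270:390]
a=cv2.resize(a,(500,400),interpolation=2);b=cv2.resize(b,(300,300),interpolation=2)
a=cv2.imread("pics/top0.png")[170:250,290:370];b=cv2.imread("pics/scene0.png")[150:230,290:370]
cv2.imwrite("pics/c0.png",cv2.hconcat([cv2.resize(a,(400,400),interpolation=2),cv2.resize(b,(400,400),interpolation=2)]))
E
```

```text
(no output)
```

View pics/scene0.png

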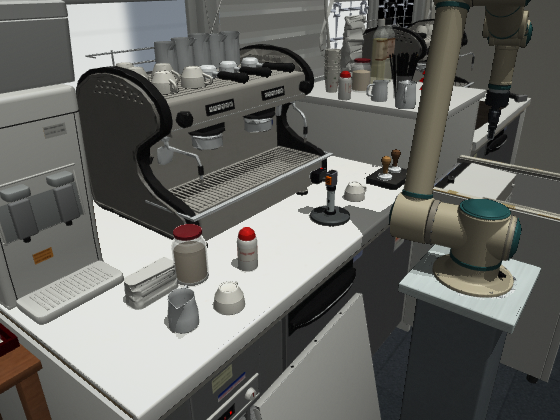

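View pics/c0.png

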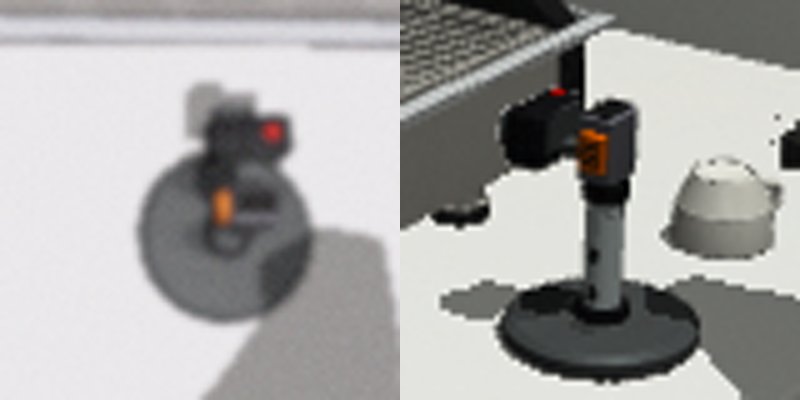

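The scene view shows the stand at about (330,190) with its orange button facing the camera (world +y). The camera looks toward +x, the cup is at (355,190), and there is space on both sides of the grip. In the top crop the foot is centred near (335,217), the orange button is at (334.5,211), and yaw is near zero. Next I'll refine position and yaw.

```bash
cat > m.py <<'E'
from h import *
from scipy.optimize import least_squares
def meas(tag,z0=.147):
    I={n:get_image(n) for n in("scene","top")}; P={}
    for n,im in I.items():
        hsv=cv2.cvtColor(im["frame"],cv2.COLOR_RGB2HSV)
        c=np.int32(proj(im,[.515,-.052,z0])); m=np.zeros(hsv.shape[:2],bool); m[c[1]-14:c[1]+14,c[0]-14:c[0]+14]=1
        w=((hsv[...,0]>6)&(hsv[...,0]<22)&(hsv[...,1]>120)&(hsv[...,2]>60)&m)
        ys,xs=np.nonzero(w); P[n]=(xs.mean(),ys.mean()); print(n,"orange",P[n],w.sum(),xs.min(),xs.max(),ys.min(),ys.max())
    print("orange tri",tri([ray(I[n],P[n]) for n in I]), [atz(I[n],P[n],z0) for n in I])
    # render foot: dark mask in top, fit ellipse
    im=I["top"]; g=im["frame"].max(2); c=np.int32(proj(im,[.517,-.071,.01]))
    return I
def edges(I):
    for n in I:
        f=I[n]["frame"].copy(); k=6
        c=np.int32(proj(I[n],[.52,-.07,.1])); x0,y0=c-33
        v=cv2.resize(f[y0:y0+66,x0:x0+66],None,fx=k,fy=k,interpolation=cv2.INTER_CUBIC)
        yield n,v,x0,y0,k
def overlay(I,cx,cy,yaw,gz,out):
    vs=[]
    C,S=np.cos(yaw),np.sin(yaw)
    for n,v,x0,y0,k in edges(I):
        def L(pts,col):
            q=np.array([(proj(I[n],[cx+C*a-S*b,cy+S*a+C*b,z])-[x0,y0]+.5)*k for a,b,z in pts]); cv2.polylines(v,[np.int32(q)],True,col,1)
        t=np.linspace(0,6.28,50)
        for z in(0,.019): L([(.07*np.cos(a),.07*np.sin(a),z) for a in t],(255,0,0))
        for z in(gz-.025,gz+.025): L([(-.014,-.018,z),(.014,-.018,z),(.014,.018,z),(-.014,.018,z)],(0,255,0))
        for z in(gz-.021,gz+.021): L([(.035,-.031,z),(.076,-.031,z),(.076,.031,z),(.035,.031,z)],(255,255,0))
        L([(-.01,.025,gz-.014),(.01,.025,gz-.014),(.01,.025,gz+.014),(-.01,.025,gz+.014)],(0,255,255))
        vs.append(v)
    cv2.imwrite(out,cv2.hconcat(vs)[:,:,::-1])
E
python3 - <<'E'
from m import *
I=meas("a")
im=I["top"]; f=im["frame"].astype(int)
print([f[217,x].tolist() for x in range(310,362,3)])
overlay(I,.515,-.0715,0,.147,"pics/o1.png")
E
```

```text
scene orange (np.float64(328.73333333333335), np.float64(179.23333333333332)) 30 325 331 176 184
top orange (np.float64(334.0833333333333), np.float64(210.91666666666666)) 24 332 336 208 214
orange tri [ 0.51299887 -0.05194749  0.1502826 ] [array([ 0.51544978, -0.05953203,  0.147     ]), array([ 0.51514835, -0.05153403,  0.147     ])]
[[234, 233, 235], [234, 233, 235], [217, 215, 217], [102, 103, 104], [110, 113, 116], [109, 109, 111], [90, 91, 93], [58, 58, 60], [91, 92, 95], [86, 83, 87], [78, 77, 77], [106, 108, 109], [109, 108, 110], [96, 97, 100], [107, 104, 104], [151, 147, 148], [158, 153, 154], [166, 162, 162]]
```

View pics/o1.png

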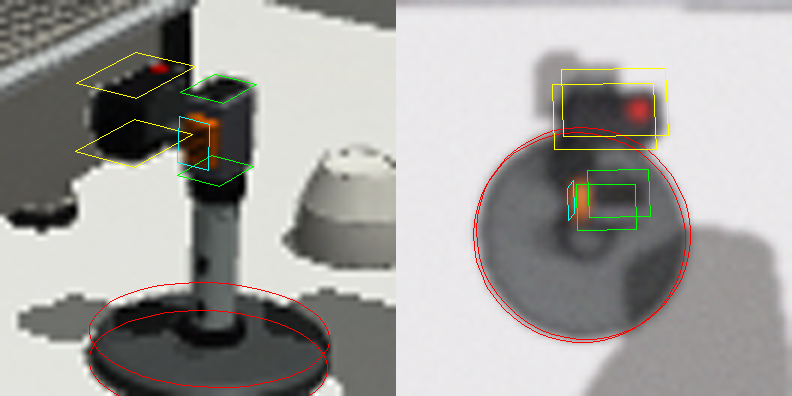

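The overlay at (0.515,-0.0715) sits about 0.5–1 px to the left of the real block and foot in both views. I'll compare a few yaw values at a corrected centre.

```bash
python3 - <<'E'
import m; from m import *
def edges(I):
    for n in I:
        k=9
        c=np.int32(proj(I[n],[.535,-.068,.145])); x0,y0=c-[14,14] if 0 else c-14
        yield n,cv2.resize(I[n]["frame"][y0:y0+29,x0:x0+29],None,fx=k,fy=k,interpolation=cv2.INTER_CUBIC),x0,y0,k
m.edges=edges
I={n:get_image(n) for n in("scene","top")}
cols=[]
for yaw in(-.12,0,.12):
    overlay(I,.514,-.0735,yaw,.147,"/tmp/x.png"); a=cv2.imread("/tmp/x.png"); w=a.shape[1]//2
    cols.append(cv2.vconcat([a[:,:w],a[:,w:]]))
cv2.imwrite("pics/o2.png",cv2.hconcat(cols)); print(cv2.hconcat(cols).shape)
E
```

```text
(522, 783, 3)
```

View pics/o2.png

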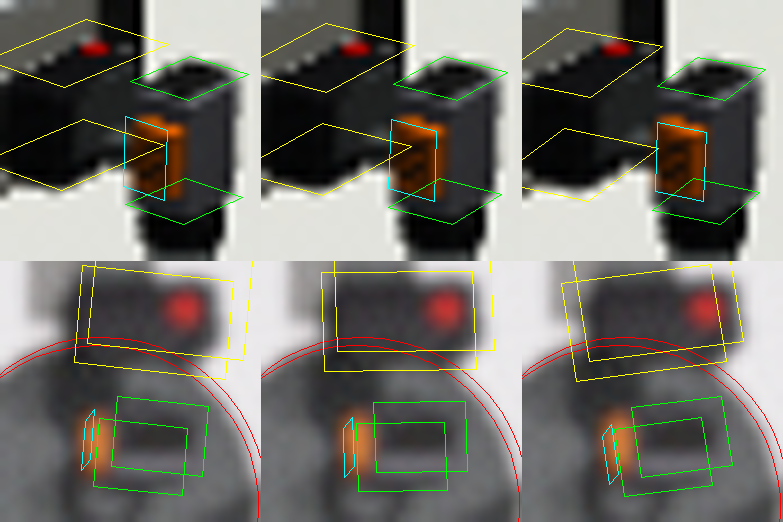

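The button and block agree with yaw ≈ 0. The best centre estimate is about (0.513,-0.074). I'll move above the grip.

Request:
{"op": "apply_moves", "data": {"deltas": [85,20,-16,0,1,85,42,-33,0,2,85,66,-52,0,3,85,92,-72,0,4,85,118,-93,0,5,85,144,-113,0,6,85,170,-133,0,8,85,196,-154,0,9.5,85,222,-174,0,11,85,248,-195,0,12.5,85,274,-215,0,13.5,85,300,-235,0,14.5], "squeeze": 30}}

```text
clock: 2.1
position: [0.3765, -0.2524, 0.2486]
ee_rot: [0.0, 1.0, -0.0, 0.0]
contact_force: [1.2, 0.6, 0.5]
width: 0.0847
gripper_force: 0.0
```

```bash
cat > d.py <<'E'
import sys;from h import *
s=get_state();Rm=rot(s["ee_rot"]);t=np.array(list(map(float,sys.argv[1:4])))
print("t",s["clock"],np.round(s["position"],4),"tool mm",np.round(Rm.T@(t-s["position"])*1000,1),"yaw deg",np.degrees(np.arctan2(Rm[1,0],Rm[0,0])),"w",s["width"],"F",np.round(s["contact_force"],1),s["gripper_force"])
E
python3 d.py .513 -.073 .237
```

```text
t 2.1 [ 0.3765 -0.2524  0.2486] tool mm [ 136.5 -179.4   11.6] yaw deg -0.017381927118699323 w 0.08473627700012645 F [1.2 0.6 0.5] 0.0
```

Request:
{"op": "apply_moves", "data": {"deltas": [85,15,-20,0,0,85,31,-41,0,0,85,47,-62,0,0,85,63,-83,0,0,85,79,-104,0,0,85,95,-125,5,0,85,110,-145,11,0,85,123,-162,17,0,85,132,-173,23,0,85,136,-179,28,0,85,136.5,-179.5,28,0,85,136.5,-179.5,28,0]}}

```text
clock: 3.1
position: [0.5118, -0.0743, 0.22]
ee_rot: [0.0, 1.0, 0.001, -0.001]
contact_force: [-0.0, 0.1, 0.9]
width: 0.085
gripper_force: 0.0
```

```bash
python3 d.py .513 -.073 .145; python3 - <<'E'
from m import *
I={n:get_image(n) for n in("scene","top")}
v=[]
s=get_state()["position"]
for n in I:
    x0,y0=np.int32(proj(I[n],[.513,-.073,.17]))-25
    v.append(cv2.resize(I[n]["frame"][y0:y0+50,x0:x0+50],(400,400),interpolation=2))
cv2.imwrite("pics/p1.png",cv2.hconcat(v)[:,:,::-1])
E
```

```text
t 3.1 [ 0.5118 -0.0743  0.22  ] tool mm [ 1.3 -1.3 75. ] yaw deg 0.08150326622643213 w 0.08500585421411919 F [-0.   0.1  0.9] 0.0
```

View pics/p1.png

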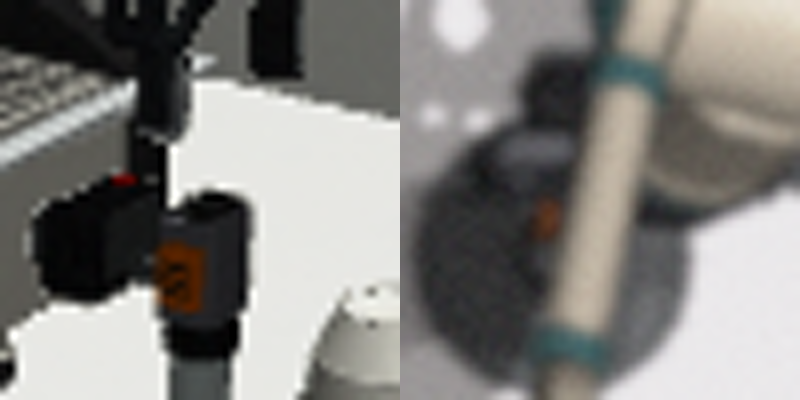

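The scene crop shows the fingers above and straddling the block, with the button at (180,275) and the near finger at (165,90). The path down is clear.

Request:
{"op": "apply_moves", "data": {"deltas": [85,0,0,5,0,85,0,0,13,0,85,0,0,22,0,85,0,0,31,0,85,0,0,40,0,85,0,0,49,0,85,0,0,58,0,85,0,0,66,0,85,0,0,72,0,85,0,0,75,0,85,0,0,75,0,85,0,0,75,0]}}

```text
clock: 4.2
position: [0.5123, -0.0743, 0.1453]
ee_rot: [0.0, 1.0, 0.0, 0.0]
contact_force: [-0.5, -0.0, 0.5]
width: 0.0846
gripper_force: 0.0
```

```bash
python3 d.py .513 -.073 .145; python3 - <<'E'
from m import *
I={n:get_image(n) for n in("scene","top")}
v=[]
for n in I:
    x0,y0=np.int32(proj(I[n],[.513,-.073,.15]))-20
    v.append(cv2.resize(I[n]["frame"][y0:y0+40,x0:x0+40],(400,400),interpolation=2))
cv2.imwrite("pics/p2.png",cv2.hconcat(v)[:,:,::-1])
E
```

```text
t 4.2 [ 0.5123 -0.0743  0.1453] tool mm [ 0.7 -1.3  0.3] yaw deg 0.04224210610764684 w 0.08464640094061887 F [-0.5 -0.   0.5] 0.0
```

View pics/p2.png

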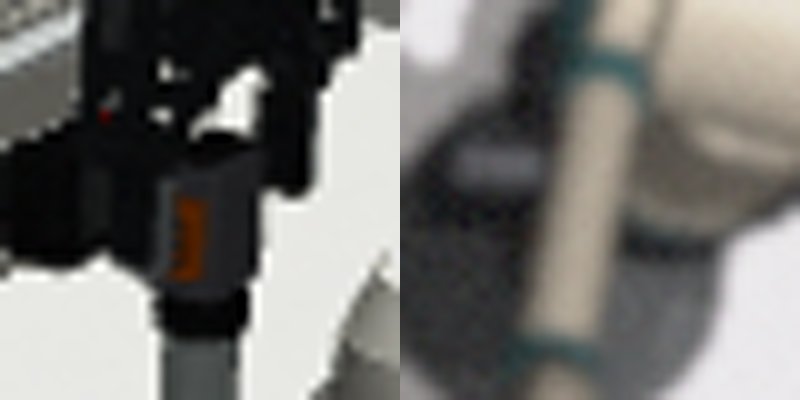

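The near finger now stands in front of the button's left part and the far finger is behind the block at (290,190). I'll close gently and watch the forces.

Request:
{"op": "apply_moves", "data": {"deltas": [75,0,-1,0,0,67,0,-1,0,0,60,0,-1,0,0,55,0,-1,0,0,52,0,-1,0,0,50,0,-1,0,0,48,0,-1,0,0,47,0,-1,0,0,46,0,-1,0,0,45,0,-1,0,0,44,0,-1,0,0,43,0,-1,0,0], "squeeze": 25}}

```text
clock: 5.3
position: [0.5122, -0.0728, 0.1454]
ee_rot: [-0.0, 1.0, 0.0, 0.0]
contact_force: [0.1, 6.0, 4.3]
width: 0.0432
gripper_force: 2.4
```

Request:
{"op": "apply_moves", "data": {"deltas": [42,0,0,0,0,41,0,0,0,0,40,0,0,0,0,39,0,0,0,0]}}

```text
clock: 5.63
position: [0.5122, -0.0716, 0.1456]
ee_rot: [-0.002, 1.0, -0.0, 0.0]
contact_force: [-0.1, 9.1, 5.7]
width: 0.0392
gripper_force: 4.3
```

The force on the tool is +9 N in y, so the centre should shift toward +y. I'll back off, re-centre and close fully.

Request:
{"op": "apply_moves", "data": {"deltas": [39,0,-1,0,0,39,0,-2,0,0,39,0,-2,0,0]}}

```text
clock: 5.88
position: [0.5122, -0.0709, 0.1454]
ee_rot: [-0.0, 1.0, 0.0, 0.0]
contact_force: [0.4, 4.7, 3.6]
width: 0.0392
gripper_force: 2.4
```

Request:
{"op": "apply_moves", "data": {"deltas": [38,0,0,0,0,36,0,0,0,0,34,0,0,0,0,32,0,0,0,0,30,0,0,0,0,30,0,0,0,0]}}

```text
clock: 6.38
position: [0.5122, -0.0715, 0.1457]
ee_rot: [0.0, 1.0, 0.001, 0.0]
contact_force: [-1.3, 2.9, 5.3]
width: 0.0365
gripper_force: 24.3
```

```bash
python3 d.py .513 -.073 .145
```

```text
t 6.3833 [ 0.5122 -0.0715  0.1457] tool mm [0.8 1.5 0.7] yaw deg 0.07648884248426258 w 0.036468735383802686 F [-1.3  2.9  5.3] 24.31300789117813
```

The button is squeezed in at 24 N with a small side load. I'll pull up a little and check the force.

Request:
{"op": "apply_moves", "data": {"deltas": [30,0,0,-1,0,30,0,0,-3,0,30,0,0,-5,0,30,0,0,-7,0,30,0,0,-9,0,30,0,0,-10,0]}}

```text
clock: 6.88
position: [0.5122, -0.0714, 0.1553]
ee_rot: [0.0, 1.0, 0.0, -0.0]
contact_force: [2.1, 1.2, -4.3]
width: 0.0362
gripper_force: 26.1
```

The load is -4.3 N, which matches mast weight plus friction, so the mast is free. Continuing.

Request:
{"op": "apply_moves", "data": {"deltas": [30,0,0,-3,0,30,0,0,-8,0,30,0,0,-14,0,30,0,0,-20,0,30,0,0,-26,0,30,0,0,-32,0,30,0,0,-38,0,30,0,0,-44,0,30,0,0,-50,0,30,0,0,-55,0,30,0,0,-59,0,30,0,0,-61,0]}}

```text
clock: 7.88
position: [0.5121, -0.0714, 0.2169]
ee_rot: [0.0, 1.0, 0.0, 0.0]
contact_force: [1.2, -0.6, -3.9]
width: 0.0359
gripper_force: 26.8
```

```bash
python3 d.py .5122 -.0715 .2257; python3 - <<'E'
from m import *
I={n:get_image(n) for n in("scene","top")}
v=[]
for n in I:
    x0,y0=np.int32(proj(I[n],[.513,-.073,.12]))-30
    v.append(cv2.resize(I[n]["frame"][y0:y0+60,x0:x0+60],(400,400),interpolation=2))
cv2.imwrite("pics/p3.png",cv2.hconcat(v)[:,:,::-1])
E
```

```text
t 7.8833 [ 0.5121 -0.0714  0.2169] tool mm [ 0.1  0.1 -8.8] yaw deg 0.04403988965876915 w 0.03594610531615386 F [ 1.2 -0.6 -3.9] 26.831428706645966
```

View pics/p3.png

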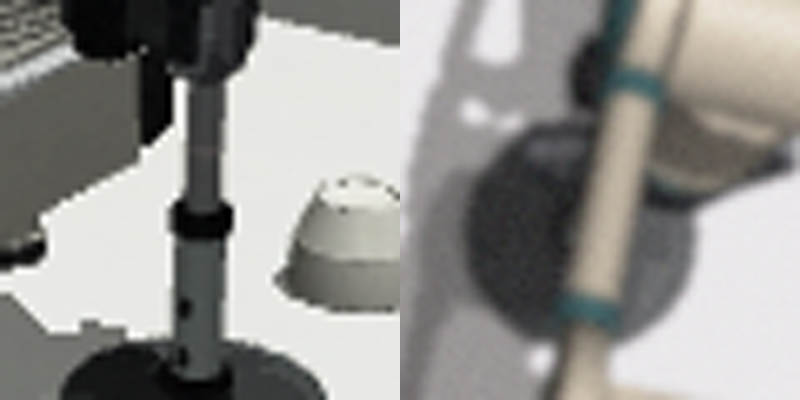

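The mast is out about 71 mm, with the white ring at (205,150) well above the collar at (202,218) and the foot flat. I'll creep to the stop.

Request:
{"op": "apply_moves", "data": {"deltas": [30,0,0,-2,0,30,0,0,-4,0,30,0,0,-5.5,0,30,0,0,-6.5,0,30,0,0,-7,0,30,0,0,-7,0]}}

```text
clock: 8.48
position: [0.5119, -0.0713, 0.2234]
ee_rot: [0.0, 1.0, 0.0, -0.0]
contact_force: [0.6, -2.1, -3.7]
width: 0.0358
gripper_force: 26.6
```

Request:
{"op": "apply_moves", "data": {"deltas": [30,0,0,-0.5,0,30,0,0,-1,0,30,0,0,-1,0]}}

```text
clock: 8.73
position: [0.512, -0.0713, 0.2243]
ee_rot: [0.0, 1.0, 0.0, -0.0]
contact_force: [-0.4, -1.8, -3.7]
width: 0.0358
gripper_force: 26.5
```

Request:
{"op": "apply_moves", "data": {"deltas": [30,0,0,-0.5,0,30,0,0,-1,0,30,0,0,-1,0]}}

```text
clock: 8.98
position: [0.512, -0.0713, 0.2253]
ee_rot: [0.0, 1.0, 0.0, -0.0]
contact_force: [-0.0, -2.6, -2.9]
width: 0.0357
gripper_force: 26.5
```

Request:
{"op": "apply_moves", "data": {"deltas": [30,0,0,-0.4,0,30,0,0,-0.7,0,30,0,0,-0.7,0]}}

```text
clock: 9.23
position: [0.5118, -0.0712, 0.2258]
ee_rot: [-0.0, 1.0, 0.0, -0.0]
contact_force: [-0.7, -2.2, -5.5]
width: 0.036
gripper_force: 26.1
```

Request:
{"op": "apply_moves", "data": {"deltas": [30,0,0,-0.5,0,30,0,0,-0.5,0,30,0,0,-0.5,0]}}

```text
clock: 9.48
position: [0.5116, -0.071, 0.2259]
ee_rot: [-0.0, 1.0, 0.0, -0.001]
contact_force: [-0.1, -1.6, -8.7]
width: 0.0361
gripper_force: 26.0
```

The force rises to 8.7 N with no more travel, so this is the second stop. I'll ease off slightly and hold for over half a second.

Request:
{"op": "apply_moves", "data": {"deltas": [30,0,0,0.5,0,30,0,0,0.5,0,30,0,0,0.5,0,30,0,0,0.5,0,30,0,0,0.5,0,30,0,0,0.5,0,30,0,0,0.5,0,30,0,0,0.5,0,30,0,0,0.5,0,30,0,0,0.5,0]}}

```text
clock: 10.32
position: [0.5118, -0.0711, 0.2259]
ee_rot: [-0.0, 1.0, 0.0, -0.0]
contact_force: [-3.5, -1.1, -7.2]
width: 0.0359
gripper_force: 25.9
```

```bash
python3 d.py .5122 -.0715 .2257; python3 - <<'E'
from m import *
I=get_image("scene")
x0,y0=np.int32(proj(I,[.513,-.073,.12]))-30
cv2.imwrite("pics/p4.png",cv2.resize(I["frame"][y0:y0+60,x0:x0+60],(500,500),interpolation=2)[:,:,::-1])
E
```

```text
t 10.3167 [ 0.5118 -0.0711  0.2259] tool mm [0.4 0.4 0.2] yaw deg 0.042212651871851865 w 0.035901637518169244 F [-3.5 -1.1 -7.2] 25.883941054344177
```

View pics/p4.png

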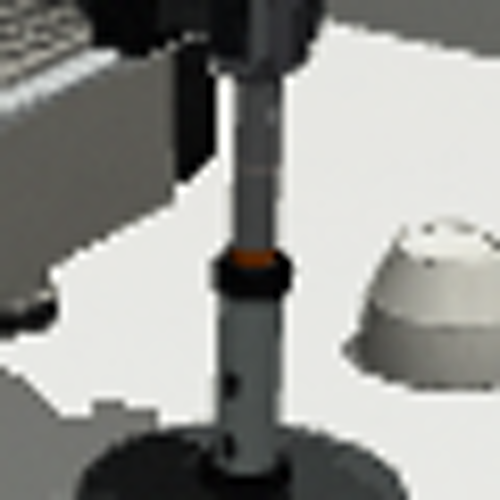

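The orange ring at (253,257) shows just above the collar, the foot is flat and the cup hasn't moved. Handing in while still gripping.

```bash
python3 -c "
from rig import *
print(sign_off())"
```

```text
the job is handed in; nothing more can be done
None
```

I handed the job in with the mast held at its second stop: the orange ring shows just above the collar, the button is squeezed in at about 26 N, the stand's foot looks flat, and nothing around it was touched. The result of the judging was not reported back.

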